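# Feed out an allergy marker card and lay it on the lunch tray

### The job

Feed the yellow allergy card out of the small dispenser by rolling its thumbwheel with a fingertip until at least 4 cm of the card sticks out of the mouth. Then pull the card out and lay it flat on the floor of the green tray in the free space beside the cake pieces. Do not shift the tray, the cake, the squeeze bottle, the measuring cup or the tape roll.

Things in the scene. Friction and masses are not known exactly. Their poses are not given: they have to be found in the camera images.
- dispenser: Card dispenser fixed to the table, white with blue top panel, 130 x 74 mm, 102 mm high. Origin on the table; x points from mouth to back (mouth face x = -60 mm, back x = +70 mm), z up. Its front (x = -60 to -5 mm) is only 61 mm high, under a clear cover; the tower with the panel runs from x = -5 to +70 mm.
- wheel_top (a point): Top of the black ribbed thumbwheel at rest, 114 mm above the table, at x = +32 mm, y = 0 of the dispenser, axes as its. Wheel radius 26 mm, 10 mm wide, axle level along y; it stands 12 mm out of a 50 x 13 mm slot. Sprung: gives up to 5 mm downward (3.6 N at 3 mm, 5.2 N at 5 mm). Strokes across its top towards the back (+x), pressed in 2 to 4 mm, feed the card out.
- thumbwheel (a joint): Wheel angle, rad: 0 at the start, stop at 2.75; grows as the wheel's top rolls to the dispenser's +x; friction holds it (0.5 N at the rim). A hidden pusher moves 24 mm per rad to the mouth and meets the card after 1 to 11 mm. At the stop about 53 mm of card stick out. Rolling back does not draw the card in.
- mouth (a point): Middle of the lower lip of the mouth, 48 mm above the table, where the card's underside slides; axes are the dispenser's, so the card comes out along -x. The channel inside is 59 mm wide and 8.5 mm high, level, and 120 mm deep.
- card: Yellow stiff plastic card, two red stripes, 100 (x) x 56 (y) x 6 mm (z), 40 g; origin at the centre of its underside. It starts level in the dispenser, x parallel to the dispenser's, its leading (-x) edge 2 to 12 mm inside the mouth. Can be pinched across its 56 mm width where it sticks out (free space below); draw it fully out along -x before raising it.
- green_tray: Green melamine tray, loose, 332 (x) x 269 mm (y), rim 21 mm high; origin at the centre of its underside, z up. Floor 3 mm thick, flat inside x = +-150 mm, y = +-118 mm; rim walls stand from there outward. The half with negative x is free.
- cake_a: Piece of cake with a brown crust, 82 x 76 x 46 mm, on the half of the tray with positive x; origin at the centre of its underside.
- cake_b: Flat piece of cake, 50 x 80 x 38 mm, on the half of the tray with positive x; origin at the centre of its underside.
- squeeze_bottle: White squeeze bottle with red nozzle, 184 mm high, 56 mm wide, bystander; origin under its centre.
- measuring_cup: Grey measuring cup with handle, 74 x 103 x 74 mm, bystander; origin under its centre.
- tape_roll: Roll of tape lying flat, 106 mm wide, 25 mm high, bystander; origin under its centre.

How it is judged (in metres and radians):
On the way:
1. the card has been fed out by the wheel: wheel turned past 1.5 rad and the card, still lying level in the dispenser, sticks out at least 32 mm (value of joint thumbwheel above 1.5 rad and x of card in the frame of mouth between -0.015 and 0.018 m and angle between card's own z axis and vertical below 0.15 rad and z of card in the frame of mouth below 0.006 m), for 0.2 s.
At the end, for the whole second after the job is handed in: the card lies at rest flat (within 3.5 degrees, either yaw, underside within 4 mm of the tray's floor) on the green tray's floor, inside the rim, its centre within 130 mm of the tray's centre lengthwise and 100 mm crosswise, released (x of card in the frame of green_tray between -0.13 and 0.13 m and y of card in the frame of green_tray between -0.1 and 0.1 m and z of card in the frame of green_tray between -0.002 and 0.007 m and angle between card's own z axis and vertical below 0.06 rad and linear speed of card below 0.02 m/s); the robot touches nothing.
It fails at once if the tray is shifted more than 40 mm (distance of green_tray from where it was at the start of the episode above 0.04 m).
It fails at once if a piece of cake is shifted more than 40 mm (distance of any of cake_a, cake_b from where it was at the start of the episode above 0.04 m).
It fails at once if the squeeze bottle, the measuring cup or the tape roll is shifted more than 40 mm (distance of any of squeeze_bottle, measuring_cup, tape_roll from where it was at the start of the episode above 0.04 m).
It also fails if it takes over 48 s, if anything falls off the work surface, if the arm or the gripper's body presses on something with over 40 N, if the wrist force passes 120 N, or if a joint passes its speed limit or range.

### The arm

A 7-joint arm with a two-finger parallel gripper is mounted at the origin on a cart in front of the work surface, level with it; the furniture and walls round the work are solid. World frame = base frame: x ahead of the robot, y to its left, z up, the work surface at z = 0. Lengths are in mm, angles in degrees, forces in N, time in s.
With the tool pointing down it reaches from about 425 to 875 mm from the base axis. Payload 4.7 kg.
Tool frame: the origin (TCP) lies midway between the tips of the shut fingers; the grasp point (between the pads) lies grasp_offset behind it (grasp_offset is the distance from the TCP to the grasp point, in mm); z points along the fingers, y is the line along which they close (so a half turn about z gives the same grasp; the last joint's range is limited). The gripper opens to 85 mm and grips with 20 to 120 N. Pads are 22 mm wide; open, the fingers measure 114 mm over their backs; the gripper's body (76 mm by 85 mm) begins 54 mm behind the grasp point. The pads swing forward as they close: fully open they stand 13 mm farther back than shut.
Start: joints at [71.339, 18.392, -4.016, 83.108, 1.295, 78.541, -3.26], TCP at [216.625, -612.861, 231.349] pointing down, gripper open.
Joint ranges: [-163.93, 163.93], [-17.29, 119.83], [-79.2, 71.16], [3.27, 140.29], [-89.18, 269.18], [5.43, 117.66], [-154.24, 154.24]. Speed limits (degrees/s): [147.25, 147.25, 180, 180, 180, 180, 180].

### API

Orientations are given as a 3x3 rotation matrix whose columns are the frame's x, y, z axes.
In Python, from station import state, read_camera, sign_off, grasp_offset gives the robot as it stands.
- The arm moves only by the tool drive_tool, never from a script. Its argument "steps" is one flat list of numbers, 4 for each row, row after row: the shift along the tool's x, y, z in cm, then the turn about the tool's z in rad. A call has 1 to 20 rows; each row is the pose to reach, as a shift and turn from the pose commanded when the call began, along the tool's axes at that moment; what a row does not reach only later rows make up. A row lasts 1/10 s, in which the tool goes at most 50 mm and 8.59 degrees, less where a joint would pass 70% of its speed; a pose out of reach is approached as far as the arm can. A call with a gripper value outside its range is refused whole. "claw" is the gripper command: -1 is shut, 1 is fully open, values between are in proportion, set as the call begins (left out, the last holds). The fingers move at their own pace and stop on an object; "grip_force" is the grip in N (left out, the last holds). Time passes only in rows, so rows that repeat a pose let the fingers close. It gives the time, the measured TCP pose, the force, the opening and the grip force at its end, in the units of the state.
- state(): the state, without advancing time (a new reading comes with each control period).
- read_camera(name): name is "scene" or "top" or "wrist"; returns a dict with "img" (400x640x3 uint8, blue, green, red), "depth" (400x640 float32, mm along the optical axis (not along the pixel's ray), 0 where there is no reading), "fx", "fy", "cx", "cy" (pixels), "R" (3x3) and "t" (3): a world point X has camera coordinates R X + t; the wrist camera has in their place "mount" (4x4, takes a point from camera to tool coordinates, whose origin is the TCP and whose axes are the flange's). Camera axes: x right, y down, z forward; pixel columns grow to the right and rows downward; lengths in mm; the calibration is good to about 2 mm. A picture is of the moment at which its call begins: read the wrist's pose just before it.
- sign_off(): hands the job in; it is judged then, once.
The state is a dict: "time_s": time; "joint_pos": joint angles; "qvel": joint speeds; "effort": joint torques, N m; "eef_pos": TCP position; "tcp_rot": TCP orientation; "wrist_force": force on the tool from outside, world axes, zero at the start; "torque": the same for the moment, N m; "opening": finger opening in mm; "grip_force": force on a finger pad.
Only numpy, scipy, OpenCV 4.12 (cv2) and the standard library are available. Lean on these libraries where they do the work, as an engineer would, in place of code of your own. Each camera call takes 0.05 s, during which the arm holds its last target. There are 200 camera calls.

## Working session

There is one attempt and no reset: what is moved stays moved. The work goes in short steps, Python scripts to look and compute and a tool call to move; the robot and the scene stay as the last step left them, time stands still between calls to the robot, and variables do not carry over. Pictures are saved under pics/ and viewed, at most 10 in all, crops included, and the job is handed in when it is done.

Besides the shell and the picture viewer there is one more tool, called after "Request:" in YAML: its name, and indented under it one key for each argument. drive_tool: Moves the arm, as the interface text tells. Its arguments: {"type":"object","properties":{"steps":{"type":"array"},"claw":{"type":"number"},"grip_force":{"type":"number"}},"required":["steps"]}

```bash
ls; mkdir -p pics; python3 - <<'E'
from station import *
import cv2,numpy as np
s=state();print({k:np.round(v,3).tolist() for k,v in s.items()});print(grasp_offset)
a=read_camera("scene");b=read_camera("top")
np.savez("cam.npz",**{n+k:c[k] for n,c in(("s",a),("t",b)) for k in c})
for n,c in (("scene",a),("top",b)): cv2.imwrite(f"pics/{n}0.png",c["img"]);print(c["R"],c["t"],c["fx"],c["cx"],c["cy"])
E
```

```text
pics
{'time_s': 0.0, 'joint_pos': [71.34, 18.44, -4.014, 83.176, 1.296, 78.54, -3.262], 'qvel': [0.013, 0.039, 0.049, 0.06, -0.025, -0.031, 0.024], 'effort': [0.0, -49.358, -0.382, -31.433, 0.013, 0.012, 0.0], 'eef_pos': [216.384, -612.346, 230.199], 'tcp_rot': [[0.943, 0.333, -0.001], [0.333, -0.943, 0.002], [-0.0, -0.002, -1.0]], 'wrist_force': [-0.368, 0.281, -0.419], 'torque': [-0.024, 0.037, -0.003], 'grip_force': 0.0, 'opening': 85.113}
18.700000000000003
[[ 0.51873937 -0.85484736 -0.01206038]
 [-0.43358555 -0.25089846 -0.86547879]
 [ 0.73682633  0.45418713 -0.50080037]] [-513.64026214  232.76321864  817.077144  ] 467.14854238800706 314.7445352078111 199.93546218601733
[[-0.01181947 -0.99977231  0.01776588]
 [-0.9800267   0.00805511 -0.19870274]
 [ 0.19851439 -0.0197596  -0.97989877]] [-297.86180022  510.5959936  1172.83094205] 488.20619288720496 318.452423988431 197.24236431114693
```

View pics/top0.png

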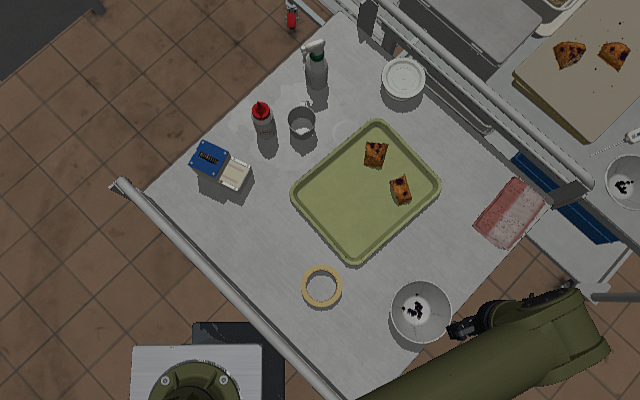

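View pics/scene0.png

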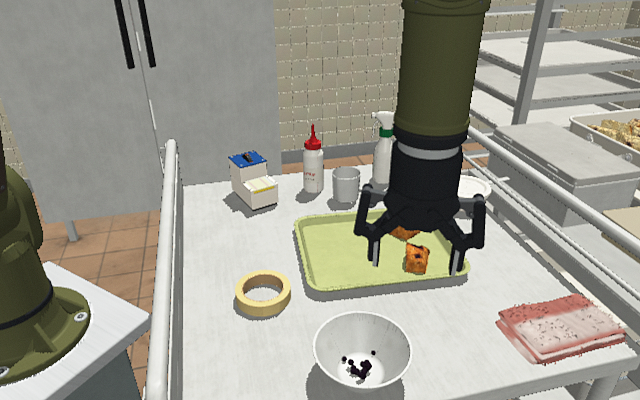

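The top view shows the dispenser at about (220,165), with its wheel at (208,157) and its mouth toward (247,178). The tray is centred near (366,190), the bottle is at (263,118), the cup at (302,122) and the tape at (322,287). The scene view agrees, and the card mouth faces the robot's right.

```bash
cat > h.py <<'E'
import numpy as np,cv2
def cloud(c):
    d=c["depth"].astype(float);v,u=np.mgrid[:400,:640]
    P=np.stack([(u-c["cx"])/c["fx"]*d,(v-c["cy"])/c["fy"]*d,d],-1)
    W=(P-c["t"])@c["R"]; W[d==0]=np.nan
    return W
def rect(p):
    return [np.round(x,1) for x in cv2.minAreaRect(p.astype(np.float32)[:,:2])]
E
python3 - <<'E'
from h import *
z=np.load("cam.npz")
T={k[1:]:z[k] for k in z if k[0]=="t"};S={k[1:]:z[k] for k in z if k[0]=="s"}
for n,c,box in (("top",T,(185,258,130,200)),("scene",S,(225,280,145,212))):
    W=cloud(c);im=c["img"].astype(int)
    sub=np.zeros((400,640),bool);sub[box[2]:box[3],box[0]:box[1]]=1
    blue=sub&(im[...,0]>im[...,2]+60)
    print(n,"blue",rect(W[blue]),np.nanmedian(W[blue],0).round(1))
    for lo,hi in((95,108),(108,120),(52,70)):
        m=sub&(W[...,2]>lo)&(W[...,2]<hi);p=W[m]
        if len(p)>4:print(n,lo,hi,m.sum(),rect(p),p.mean(0).round(1))
W=cloud(T);im=T["img"].astype(int)
def box(u0,u1,v0,v1):
    m=np.zeros((400,640),bool);m[v0:v1,u0:u1]=1;return m
g=box(280,450,110,275)&(im[...,1]>im[...,0]+25)&(abs(im[...,1]-im[...,2])<60)&(W[...,2]<40)
g=cv2.morphologyEx(g.astype(np.uint8),cv2.MORPH_OPEN,np.ones((5,5)))>0
print("tray",rect(W[g]),np.nanmedian(W[g],0))
for n,b in(("cakes",(360,415,135,210)),):
    for bb in((360,390,135,170),(388,415,172,207)):
        m=box(*bb)&(W[...,2]>20);print("cake",rect(W[m]),np.nanmax(W[m][:,2]))
for n,bb in(("bottle",(250,277,95,140)),("cup",(285,320,98,142)),("tape",(295,348,258,312)),("spray",(300,330,35,90))):
    m=box(*bb)&(W[...,2]>12);print(n,rect(W[m]),np.nanmax(W[m][:,2]))
E
```

```text
Traceback (most recent call last):
  File "h.py", line 8, in rect
    return [np.round(x,1) for x in cv2.minAreaRect(p.astype(np.float32)[:,:2])]
                                   ~~~~~~~~~~~~~~~^^^^^^^^^^^^^^^^^^^^^^^^^^^^
cv2.error: OpenCV(4.12.0) /io/opencv/modules/imgproc/src/convhull.cpp:143: error: (-215:Assertion failed) total >= 0 && (depth == CV_32F || depth == CV_32S) in function 'convexHull'
```

```bash
sed -i 's/    return \[np.round.*/    p=p[np.isfinite(p[:,0])]; return [np.round(x,1) for x in cv2.minAreaRect(np.ascontiguousarray(p[:,:2],np.float32))]/' h.py
python3 - <<'E'
from h import *
z=np.load("cam.npz")
T={k[1:]:z[k] for k in z if k[0]=="t"};S={k[1:]:z[k] for k in z if k[0]=="s"}
for n,c,box in (("top",T,(185,258,130,200)),("scene",S,(225,280,145,212))):
    W=cloud(c);im=c["img"].astype(int)
    sub=np.zeros((400,640),bool);sub[box[2]:box[3],box[0]:box[1]]=1
    blue=sub&(im[...,0]>im[...,2]+60)
    print(n,"blue",rect(W[blue]),np.nanmedian(W[blue],0).round(1))
    for lo,hi in((95,108),(108,120),(52,70)):
        m=sub&(W[...,2]>lo)&(W[...,2]<hi);p=W[m]
        if len(p)>4:print(n,lo,hi,m.sum(),rect(p),p.mean(0).round(1))
W=cloud(T);im=T["img"].astype(int)
def box(u0,u1,v0,v1):
    m=np.zeros((400,640),bool);m[v0:v1,u0:u1]=1;return m
g=box(280,450,110,275)&(im[...,1]>im[...,0]+25)&(abs(im[...,1]-im[...,2])<60)&(W[...,2]<40)
g=cv2.morphologyEx(g.astype(np.uint8),cv2.MORPH_OPEN,np.ones((5,5)))>0
print("tray",rect(W[g]),np.nanmedian(W[g],0))
for bb in((360,390,135,170),(388,415,172,207)):
    m=box(*bb)&(W[...,2]>20);print("cake",rect(W[m]),np.nanmax(W[m][:,2]))
for n,bb in(("bottle",(250,277,95,140)),("cup",(285,320,98,142)),("tape",(295,348,258,312)),("spray",(300,330,35,90))):
    m=box(*bb)&(W[...,2]>12);print(n,rect(W[m]),np.nanmax(W[m][:,2]))
E
```

```text
top blue [array([598.9, -33.1]), array([74.4, 72.5]), np.float64(63.7)] [598.3 -33.1 101. ]
top 95 108 857 [array([598.3, -33.1]), array([76.5, 74.1]), np.float64(63.0)] [597.4 -33.7 101.1]
top 108 120 48 [array([598.4, -33.3]), array([34. ,  9.8]), np.float64(62.9)] [598.  -33.1 112. ]
top 52 70 697 [array([585.4, -59. ]), array([128.8,  74.9]), np.float64(63.4)] [569.2 -86.8  59.2]
scene blue [array([597.6, -36.4]), array([74.7, 75.3]), np.float64(65.4)] [590.5 -43.4 103.1]
scene 95 108 428 [array([598.7, -36.5]), array([80.2, 76.9]), np.float64(62.5)] [591.6 -41.9 102.2]
scene 108 120 33 [array([596.7, -38.2]), array([34.6, 11.6]), np.float64(64.0)] [596.3 -39.1 112.2]
scene 52 70 552 [array([584.4, -63.4]), array([126.6,  75.5]), np.float64(63.6)] [568.3 -82.7  60.9]
tray [array([ 501.5, -399.9]), array([250.6, 384.4]), np.float64(40.5)] [ 516.83796049 -419.20627221    2.32854886]
cake [array([ 631.8, -451.2]), array([54.7, 62.1]), np.float64(76.6)] 51.00978570037122
cake [array([ 533. , -516.7]), array([62.7, 41.2]), np.float64(18.0)] 41.39714529189479
bottle [array([ 703.8, -164.6]), array([53.3, 54.2]), np.float64(16.9)] 184.3452878992502
cup [array([ 713.2, -258. ]), array([85.9, 74. ]), np.float64(30.5)] 76.94695201996767
tape [array([ 299.1, -315.6]), array([115.9, 118.2]), np.float64(89.5)] 33.466426060037925
spray [array([ 842.5, -295.4]), array([70.5, 53.7]), np.float64(84.5)] 196.84868892307847
```

Request:
drive_tool:
  steps: [53.9,-40.55,0,-0.765,53.9,-40.55,0,-0.765,53.9,-40.55,0,-0.765,53.9,-40.55,0,-0.765,53.9,-40.55,0,-0.765,53.9,-40.55,0,-0.765,53.9,-40.55,0,-0.765,53.9,-40.55,0,-0.765,53.9,-40.55,0,-0.765,53.9,-40.55,0,-0.765,53.9,-40.55,0,-0.765,53.9,-40.55,0,-0.765,53.9,-40.55,0,-0.765,53.9,-40.55,0,-0.765,53.9,-40.55,0,-0.765,53.9,-40.55,0,-0.765,53.9,-40.55,5,-0.765,53.9,-40.55,9,-0.765,53.9,-40.55,9,-0.765,53.9,-40.55,9,-0.765]
  claw: -1
  grip_force: 40

```text
time_s: 2.1
eef_pos: [589.1, -52.6, 141.6]
tcp_rot: [[0.451, 0.892, -0.001], [0.892, -0.451, -0.001], [-0.001, -0.001, -1.0]]
wrist_force: [1.4, 0.0, 0.3]
opening: 0.1
grip_force: 0.0
```

```bash
python3 - <<'E'
from station import *
from h import *
s=state();c=read_camera("wrist");t=read_camera("top")
cv2.imwrite("pics/w1.png",c["img"])
M=c["mount"];R=np.array(s["tcp_rot"]);p=np.array(s["eef_pos"])
d=dict(c);d["R"]=np.eye(3);d["t"]=np.zeros(3)
W=(cloud(d)@M[:3,:3].T+M[:3,3])@R.T+p
im=c["img"].astype(int)
m=(im[...,0]>im[...,2]+60)&(abs(W[...,2]-102)<6);print("blue",m.sum(),rect(W[m]) if m.sum()>20 else 0)
m=(abs(W[...,2]-112)<4)&(np.hypot(W[...,0]-598,W[...,1]+35)<40);print("wheel",m.sum(),rect(W[m]) if m.sum()>20 else 0)
m=(abs(W[...,2]-60)<5)&(np.hypot(W[...,0]-570,W[...,1]+87)<70);print("front",m.sum(),rect(W[m]) if m.sum()>20 else 0)
W=cloud(t)
u,v=np.meshgrid(range(640),range(400))
m=(u>284)&(u<450)&(v>110)&(v<272)&(W[...,2]>13)&(W[...,2]<27)
k,l,st,ce=cv2.connectedComponentsWithStats(m.astype(np.uint8));i=1+st[1:,4].argmax()
print("tray",st[i],rect(W[l==i]))
E
```

```text
blue 11128 [array([597.8, -33.3]), array([74.2, 72.9]), np.float64(63.1)]
wheel 883 [array([598.4, -33.5]), array([34.9,  9.8]), np.float64(62.8)]
front 1097 [array([ 564.7, -100.3]), array([35.4, 74.1]), np.float64(63.8)]
tray [ 290  118  152  147 2150] [array([ 535.8, -426.8]), array([269.6, 333.3]), np.float64(40.6)]
```

View pics/w1.png

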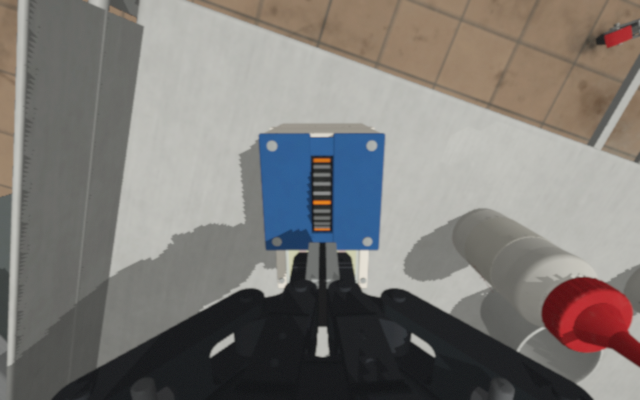

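The wrist view shows the shut fingertips at (322,245), lined up with the wheel slot, which runs from (322,155) to (322,232).

Request:
drive_tool:
  steps: [0.5,0,2,0,0.5,0,2.8,0,0.5,0,3.1,0,0.5,0,3.1,0]

```text
time_s: 2.6
eef_pos: [592.4, -46.5, 111.4]
tcp_rot: [[0.449, 0.893, 0.001], [0.893, -0.449, -0.0], [0.0, 0.001, -1.0]]
wrist_force: [-0.9, 0.9, 2.3]
opening: -0.1
grip_force: 1.1
```

Request:
drive_tool:
  steps: [0,0,0.08,0,0.5,0,0.08,0,1.0,0,0.08,0,1.5,0,0.08,0,2.0,0,0.08,0,2.5,0,0.08,0,3.0,0,0.08,0]

```text
time_s: 3.3
eef_pos: [606.0, -19.0, 109.6]
tcp_rot: [[0.449, 0.894, 0.001], [0.894, -0.449, 0.0], [0.001, 0.001, -1.0]]
wrist_force: [-0.3, -0.3, 3.2]
opening: -0.2
grip_force: 1.3
```

Request:
drive_tool:
  steps: [0,0,-1.5,0,-1.6,0,-1.5,0,-3.2,0,-1.5,0,-3.2,0,-0.5,0,-3.2,0,-0.05,0,-3.2,0,-0.05,0,-2.7,0,-0.05,0,-2.2,0,-0.05,0,-1.7,0,-0.05,0,-1.2,0,-0.05,0,-0.7,0,-0.05,0,-0.2,0,-0.05,0,0.2,0,-0.05,0,0.2,0,-0.05,0,0.2,0,-2,0,-3.2,0,-4,0,-6,0,-4,0,-6,0,-4,0]

```text
time_s: 5.1
eef_pos: [576.4, -78.3, 148.9]
tcp_rot: [[0.455, 0.89, -0.003], [0.89, -0.455, -0.003], [-0.004, -0.001, -1.0]]
wrist_force: [-0.7, -0.7, 0.5]
opening: 0.1
grip_force: 0.0
```

```bash
cat > look.py <<'E'
from station import *
from h import *
def card(name):
    c=read_camera(name);W=cloud(c);im=c["img"].astype(int)
    A=np.array([.451,.892]);B=np.array([-.892,.451]);w=np.array([598.3,-33.4])
    q=W[...,:2]-w; X=q@A+32; Y=q@B
    m=(im[...,1]>im[...,0]+40)&(im[...,2]>im[...,0]+40)&(X<-62)&(X>-190)&(abs(Y)<45)&(W[...,2]>35)&(W[...,2]<75)
    print(name,m.sum(), [np.percentile(k[m],[1,50,99]).round(1) for k in (X,Y,W[...,2])] if m.sum()>5 else "")
    return c
E
python3 - <<'E'
from look import *
print(state()["eef_pos"])
a=card("scene");card("top");cv2.imwrite("pics/s2.png",cv2.resize(a["img"][120:240,180:340],None,fx=4,fy=4))
E
```

```text
[576.38837001 -78.31836452 148.93543829]
scene 284 [array([-116. ,  -94.2,  -62.8]), array([-29.4,  -1.4,  26.7]), array([46.3, 53.2, 56. ])]
top 362 [array([-111.7,  -88.2,  -62.5]), array([-27.2,  -0.3,  26.8]), array([46.7, 51.5, 56.7])]
```

View pics/s2.png

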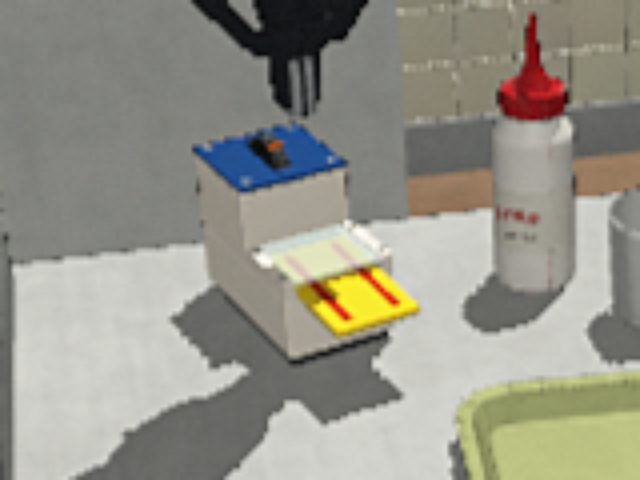

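The zoomed scene view shows the card about 53 mm out, with its leading edge near (350,325)–(415,305) in the crop. It is level and the space around it is free.

Request:
drive_tool:
  steps: [-3.5,0,0,0,-6.9,0,0,0,-6.9,0,0,0,-6.9,0,2,0,-6.9,0,5,0,-6.9,0,7,0,-6.9,0,7,0,-6.9,0,7,0]
  claw: 1

```text
time_s: 6.0
eef_pos: [547.7, -133.3, 79.4]
tcp_rot: [[0.448, 0.894, -0.001], [0.894, -0.448, 0.001], [0.001, -0.001, -1.0]]
wrist_force: [0.0, 0.7, -0.3]
opening: 85.4
grip_force: 0.0
```

Request:
drive_tool:
  steps: [-0.7,0,0,0,-0.7,0,2,0,-0.7,0,3.85,0,-0.7,0,3.85,0,-0.7,0,3.85,0]

```text
time_s: 6.5
eef_pos: [544.8, -141.5, 42.1]
tcp_rot: [[0.45, 0.893, 0.001], [0.893, -0.45, -0.0], [0.0, 0.001, -1.0]]
wrist_force: [0.3, -0.5, 0.6]
opening: 85.8
grip_force: 0.0
```

Request:
drive_tool:
  steps: [0,0,0,0,0,0,0,0,0,0,0,0,0,0,0,0,0,0,0,0,0,0,0,0,0,0,0,0,0,0,0,0]
  claw: -1
  grip_force: 40

```text
time_s: 7.3
eef_pos: [545.2, -141.4, 42.5]
tcp_rot: [[0.449, 0.894, 0.002], [0.894, -0.449, -0.001], [-0.0, 0.002, -1.0]]
wrist_force: [-0.8, -0.6, 5.8]
opening: 54.8
grip_force: 41.3
```

```bash
python3 - <<'E'
from look import *
print(state()["eef_pos"],state()["opening"])
a=card("scene");card("top");cv2.imwrite("pics/s3.png",cv2.resize(a["img"][120:240,200:360],None,fx=4,fy=4))
E
```

```text
[ 545.17367627 -141.39855252   42.53870665] 54.7626526427165
scene 246 [array([-115.1,  -95.3,  -63.1]), array([-29.5,  -4.4,  24.8]), array([46.8, 53. , 57. ])]
top 111 [array([-111.6, -104.5,  -93.3]), array([-27.7,   3.2,  25.3]), array([44.6, 49.6, 55.4])]
```

View pics/s3.png

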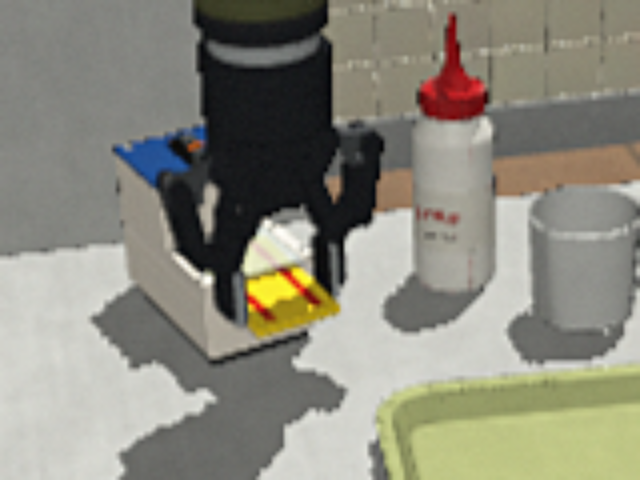

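Gripped at about 55 mm. The view shows both fingers on the card sides at (240,300) and (330,270). Next I draw it straight out.

Request:
drive_tool:
  steps: [-0.3,0,-0.05,0,-1,0,-0.05,0,-2,0,-0.05,0,-3,0,-0.05,0,-4,0,-0.05,0,-5,0,-0.05,0,-6,0,-0.05,0,-7,0,-0.05,0,-8,0,-0.05,0,-8,0,-0.05,0]

```text
time_s: 8.4
eef_pos: [507.3, -214.7, 41.4]
tcp_rot: [[0.452, 0.892, -0.001], [0.892, -0.452, -0.001], [-0.001, -0.0, -1.0]]
wrist_force: [-0.8, -0.5, -1.3]
opening: 54.3
grip_force: 42.1
```

```bash
python3 - <<'E'
from look import *
s=state();print(s["eef_pos"],s["opening"],s["wrist_force"],s["joint_pos"])
a=card("scene");card("top");cv2.imwrite("pics/s4.png",cv2.resize(a["img"][120:240,200:360],None,fx=4,fy=4))
E
```

```text
[ 507.34661139 -214.68529699   41.40431397] 54.28657690489057 [-0.75521717 -0.53883667 -1.28712094] [ 46.24472979  19.1062333  -29.9308346  108.03079919  11.4589261
  55.815456   -15.6547493 ]
scene 294 [array([-189.4, -158. , -104.5]), array([-29.3,  -8.1,  27. ]), array([49.3, 52.6, 56.1])]
top 35 [array([-189.6, -186.5, -179.6]), array([-5.5, 11.5, 25.9]), array([45.8, 49.4, 53.9])]
```

View pics/s4.png

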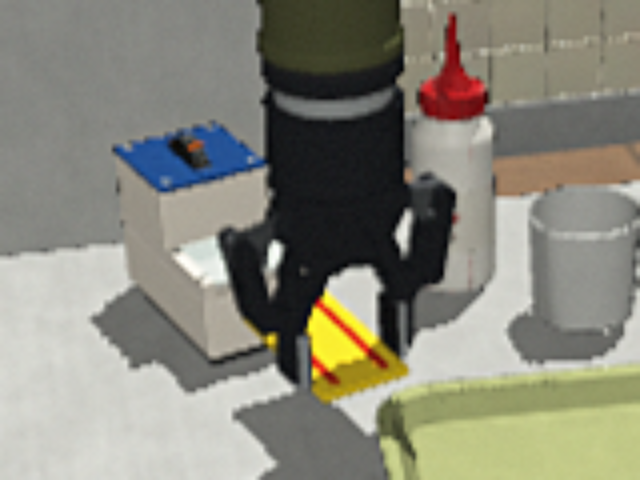

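The card is fully out and level: its leading edge is near (320,395)–(405,365) in the crop and it clears the mouth. Next I raise it and carry it over the tray.

Request:
drive_tool:
  steps: [0,0,-2,0,0,0,-5,0,-3,0.8,-5,0.08,-6,1.6,-5,0.16,-9,2.4,-5,0.24,-12,3.2,-5,0.32,-15,4.0,-5,0.39,-17.4,4.45,-5,0.393,-17.4,4.45,-5,0.393,-17.4,4.45,-3,0.393,-17.4,4.45,-1,0.393,-17.4,4.45,1,0.393,-17.4,4.45,2,0.393,-17.4,4.45,2,0.393,-17.4,4.45,2,0.393]

```text
time_s: 10.0
eef_pos: [470.0, -388.4, 21.7]
tcp_rot: [[0.758, 0.653, 0.0], [0.653, -0.758, 0.0], [0.0, 0.0, -1.0]]
wrist_force: [-0.4, 0.2, -0.8]
opening: 54.7
grip_force: 42.4
```

```bash
python3 - <<'E'
from look import *
s=state();print(s["eef_pos"],s["opening"],s["wrist_force"])
for n in("scene","top"):
    c=read_camera(n);W=cloud(c);im=c["img"].astype(int)
    m=(im[...,1]>im[...,0]+90)&(im[...,2]>im[...,0]+90)&(np.hypot(W[...,0]-489,W[...,1]+372)<90)&(W[...,2]>10)&(W[...,2]<60)
    p=W[m];print(n,len(p))
    if len(p)>20:
        print(rect(p),np.percentile(p[:,2],[5,50,95]).round(1));A=np.c_[p[:,0]-489,p[:,1]+372,np.ones(len(p))];print(np.linalg.lstsq(A,p[:,2],rcond=None)[0])
    cv2.imwrite("pics/%s5.png"%n,c["img"])
E
```

```text
[ 470.04536664 -388.40071127   21.73138513] 54.706657423944655 [-0.36031579  0.15797265 -0.83968907]
scene 556
[array([ 489.3, -373.9]), array([101.8,  54.8]), np.float64(40.7)] [28.4 32.7 36. ]
[ 0.04822129  0.04259606 33.35261978]
top 50
[array([ 518.1, -332.1]), array([13.8, 37.5]), np.float64(62.6)] [31.1 34.2 37.5]
[ 1.40759931e-02 -1.01996663e-02  3.44327783e+01]
```

View pics/scene5.png

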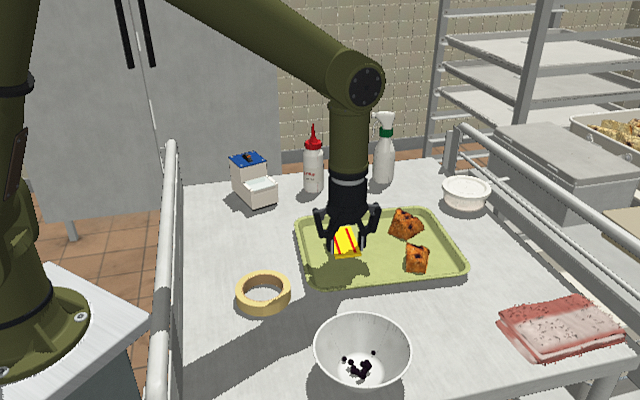

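The scene view shows the card held over the free half of the tray at (345,242), clear of the cake and the rim.

Request:
drive_tool:
  steps: [0,0,0.8,0,0,0,1.5,0,0,0,1.9,0,0,0,2.05,0,0,0,2.05,0]

```text
time_s: 10.6
eef_pos: [469.7, -387.8, 0.7]
tcp_rot: [[0.757, 0.653, -0.001], [0.653, -0.757, 0.0], [-0.0, -0.001, -1.0]]
wrist_force: [0.2, -0.5, -0.4]
opening: 54.3
grip_force: 42.4
```

Request:
drive_tool:
  steps: [0,0,0.05,0,0,0,0.1,0,0,0,0.15,0,0,0,0.15,0]

```text
time_s: 11.0
eef_pos: [470.2, -388.2, 0.1]
tcp_rot: [[0.757, 0.653, 0.0], [0.653, -0.757, -0.001], [-0.0, 0.001, -1.0]]
wrist_force: [-0.1, 1.4, 2.3]
opening: 54.7
grip_force: 42.7
```

Request:
drive_tool:
  steps: [0,0,0,0,0,0,0,0,0,0,0,0,0,0,0,0,0,0,0,0,0,0,0,0]
  claw: 0.6

```text
time_s: 11.6
eef_pos: [469.9, -388.1, -0.5]
tcp_rot: [[0.757, 0.653, -0.0], [0.653, -0.757, -0.0], [-0.0, 0.0, -1.0]]
wrist_force: [-0.5, 0.6, 0.7]
opening: 68.2
grip_force: 0.0
```

Request:
drive_tool:
  steps: [0,0,-0.5,0,0,0,-2,0,0,0,-5,0,0,0,-10,0,0,0,-15,0,-2,0,-20,0,-2,0,-20,0,-2,0,-20,0]

```text
time_s: 12.4
eef_pos: [455.2, -402.5, 202.8]
tcp_rot: [[0.758, 0.652, 0.004], [0.652, -0.758, -0.004], [-0.0, 0.005, -1.0]]
wrist_force: [-0.0, 1.1, -0.9]
opening: 68.2
grip_force: 0.0
```

```bash
python3 - <<'E'
from look import *
s=state();print(s["eef_pos"],s["opening"],s["wrist_force"],s["time_s"])
for n in("scene",):
    c=read_camera(n);W=cloud(c);im=c["img"].astype(int)
    m=(im[...,1]>im[...,0]+90)&(im[...,2]>im[...,0]+90)&(np.hypot(W[...,0]-489,W[...,1]+372)<90)&(W[...,2]>-5)&(W[...,2]<60)
    p=W[m];print(n,len(p),rect(p),np.percentile(p[:,2],[5,50,95]).round(1));A=np.c_[p[:,0]-489,p[:,1]+372,np.ones(len(p))];print(np.linalg.lstsq(A,p[:,2],rcond=None)[0])
    cv2.imwrite("pics/%s6.png"%n,cv2.resize(c["img"][180:310,270:490],None,fx=3,fy=3))
E
```

```text
[ 455.17624782 -402.48911554  202.82523697] 68.24345610803987 [-0.03467789  1.08522788 -0.93551348] 12.4
scene 664 [array([ 493., -371.]), array([112.3,  59. ]), np.float64(40.6)] [ 6.4  9.5 11.3]
[1.32295438e-03 1.13473137e-02 9.32930198e+00]
```

View pics/scene6.png

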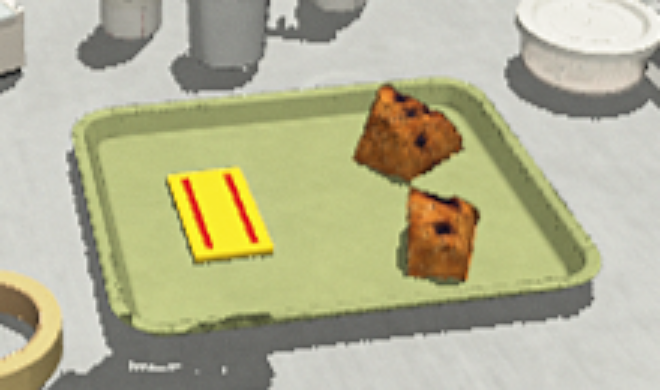

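The crop shows the card lying flat on the tray floor at (220,215), its top at about 9.4 mm, clear of the cake and the rim. The arm is well away.

```bash
python3 -c "
from station import *
print(sign_off())"
```

```text
the job is handed in; nothing more can be done
None
```

The job is handed in: I fed the card about 53 mm out with the wheel, pulled it clear, and laid it flat and released on the free half of the green tray at 12.4 s; the hand-in returned no verdict.

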